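# Roll the gold gauge bar to its target face

## Robot

A 6-joint arm with a two-finger parallel gripper is mounted at the origin on the work surface. World frame = base frame: x ahead of the robot, y to its left, z up, the work surface at z = 0. Lengths are in mm, angles in rad, forces in N, time in s.
With the tool pointing down it reaches from about 275 to 750 mm from the base axis. Payload 10.2 kg.
Tool frame: the origin (TCP) lies at the very end of the fingers, on their centre line; the grasp point (between the pads) lies 19 mm behind it; z points along the fingers, y is the line along which they close (so a half turn about z gives the same grasp; the last joint's range is limited). The gripper opens to 85 mm and grips with 20 to 120 N. Pads are 22 mm wide; open, the fingers measure 114 mm over their backs; the gripper's body (76 mm by 85 mm) begins 54 mm behind the grasp point. The pads swing forward as they close: fully open they stand 13 mm farther back than shut.
Start: joints at [1.077, 0.313, 1.498, -0, 1.331, -0.223], TCP at [140.451, 505.87, 231.294] pointing down, gripper open.
Joint ranges: [-2.94, 2.94], [-0.97, 2.17], [0.19, 2.56], [-1.23, 4.37], [0.02, 3.11], [-2.88, 2.88]. Speed limits (rad/s): [2.39, 2.39, 3.01, 3.14, 3.14, 3.14].

## Interface

Orientations are given as a unit quaternion [w, x, y, z].
In Python, from rig import ctrl, optics gives the robot as it stands. The module is installed in compiled form; this text tells all that it offers.
- The arm moves only by the shell command python3 -m handwheel 'ROWS' [FORCE]. ROWS is JSON, a list that holds one entry, the list of rows, each a list of 5 numbers: the gripper command: -1 is fully open, 1 is shut, values between are in proportion, then the shift along the world's x, y, z in units of 50 mm (1.0 is 50 mm), then the turn about the world's z in units of 8 degrees (1.0 is 8 degrees). In form: [[[gripper, tx, ty, tz, twist], ...]]. A call has 1 to 10 rows; each row shifts and turns the commanded pose from where the row before left it; what a row does not reach is not made up. A row lasts 1/10 s, in which the tool goes at most 50 mm and 8.59 degrees, less where a joint would pass 70% of its speed; a pose out of reach is approached as far as the arm can. A call is refused whole if a number of a shift passes 1 or a number of a turn 1, either way. A call with a gripper value outside its range is refused whole. The fingers move at their own pace and stop on an object; FORCE is the grip in N (left out, the last holds). Time passes only in rows, so rows that do not move let the fingers close. It gives the time, the measured TCP pose, the force, the opening and the grip force at its end, in the units of the state.
- ctrl.sense(): the state, without advancing time (a new reading comes with each control period).
- optics.capture(name): name is "scene" or "side" or "wrist"; returns a dict with "img" (400x640x3 uint8, blue, green, red), "K" (3x3 intrinsics, pixels), "R" (3x3) and "t" (3): a world point X has camera coordinates R X + t. Camera axes: x right, y down, z forward; pixel columns grow to the right and rows downward; lengths in mm; the calibration is good to about 2 mm. The wrist camera is an equidistant fisheye: a pixel r from the principal point sees the ray r / f radians off the axis. A picture is of the moment at which its call begins. There is no depth.
- ctrl.finish_job(): hands the job in; it is judged then, once.
The state is a dict: "time_s": time; "joints": joint angles; "dq": joint speeds; "tau": joint torques, N m; "eef_pos": TCP position; "ee_rot": TCP orientation; "force": force on the tool from outside, world axes, zero at the start; "wrist_torque": the same for the moment, N m; "grip_width": opening from 0.0 (shut) to 1.0 (fully open); "grip_force": force on a finger pad.
Only numpy, scipy, OpenCV 4.12 (cv2) and the standard library are available. Lean on these libraries where they do the work, as an engineer would, in place of code of your own. Each camera call takes 0.05 s, during which the arm holds its last target. There are 200 camera calls.

## Task

Roll the gold hexagonal gauge bar along the mat, one face at a time, until the face with the white panel and blue dot lies on top, ready for the optical sensor. Let it come to rest flat on the face in between, do not pick it up, and finish with it lying flat and untouched on the mat. Leave the silver bar where it is.

Things in the scene. Friction and masses are not known exactly. Their poses are not given: they have to be found in the camera images.
- gold_bar: Gold hexagonal aluminium bar, 110 mm long, 46 mm across flats (faces 26.6 mm wide), about 0.5 kg, lying on a face on the mat at any yaw. Origin: its centre, 23 mm above the mat; x along the bar, +z out through the target face. Rubber grips it: pushed high on its upper slope it tips over its far lower edge, not slides. A roll is 60 degrees, 27 mm sideways; the centre rises 4 mm on the way.
- gold_target (a point): The blue dot at the centre of the gold bar's target face (white panel, blue dot), 23 mm from the bar's centre; axes as the bar's, +z outward. At the start this face is on one side, looking out and 30 degrees down, so it is two rolls from the top.
- gold_stripe (a point): Centre of the black stripe on the gold bar's face opposite the target face; axes as the bar's. At the start it shows from above on the upper slope of one side: two rolls towards that side put the stripe underneath and the target face on top. The other four faces are plain gold.
- silver_bar: A bystander: the same bar in plain silver with the same markings, on the same mat, at least 220 mm away centre to centre. Origin at its centre, x along the bar, +z out through its target face.
- mat: Dark grey rubber mat fixed to the table, 340 mm (its x) by 580 mm (its y), 4 mm thick. Origin: centre of its underside, on the table top.
Not all that is in view belongs to the job. Several things look just like the gold_bar: the one meant starts farthest from the robot's base.

How it is judged (in metres and radians):
On the way:
1. the gold bar rests flat on the face in between, its target face 60 degrees from the top (angle between gold_bar's own z axis and vertical between 0.87 and 1.22 rad and angular speed of gold_bar below 0.3 rad/s), for 0.2 s.
At the end, for the whole second after the job is handed in: The gold bar lies still on the mat with its target face on top (face normal within 10 degrees of straight up), its centre over the mat (within 170 mm of the mat's centre along the mat's x and 290 mm along its y) and 18 to 28 mm above the mat's top (angle between gold_bar's own z axis and vertical below 0.175 rad and x of gold_bar in the frame of mat between -0.17 and 0.17 m and y of gold_bar in the frame of mat between -0.29 and 0.29 m and z of gold_bar in the frame of mat between 0.022 and 0.032 m and linear speed of gold_bar below 0.02 m/s); the robot touches nothing.
It fails at once if the gold bar is picked up: its centre rises more than 41 mm above the mat's top (23 mm lying on a face, 27 mm standing on an edge) (z of gold_bar in the frame of mat above 0.045 m).
It fails at once if the silver bar is moved by more than 15 mm (distance of silver_bar from where it was at the start of the episode above 0.015 m).
It also fails if it takes over 35 s, if anything falls off the work surface, if the arm or the gripper's body presses on something with over 40 N, if the wrist force passes 120 N, or if a joint passes its speed limit or range.

## Working session

There is one attempt and no reset: what is moved stays moved. The work goes in short steps, Python scripts to look and compute and a shell command to move; the robot and the scene stay as the last step left them, time stands still between calls to the robot, and variables do not carry over. Pictures are saved under pics/ and viewed, at most 10 in all, crops included, and the job is handed in when it is done.

```bash
mkdir -p pics
cat > h.py <<'E'
import numpy as np, cv2
from rig import ctrl, optics
def ray(c,u,v):
    d=np.linalg.inv(c["K"])@np.array([u,v,1.]); R=c["R"]
    return -R.T@c["t"], R.T@d
def onz(c,u,v,z):
    o,d=ray(c,u,v); return o+d*(z-o[2])/d[2]
def proj(c,X):
    p=c["K"]@(c["R"]@np.array(X,float)+c["t"]); return p[:2]/p[2]
E
python3 - <<'E'
from h import *
for n in("scene","side"):
    c=optics.capture(n); cv2.imwrite(f"pics/{n}0.png",c["img"]); np.savez(f"{n}0.npz",**c)
    print(n,-c["R"].T@c["t"],c["R"][2])
print(ctrl.sense())
E
```

```text
scene [ 756.44031847 -402.066485    759.91144978] [-0.39626964  0.51319719 -0.76131401]
side [  77.2970645  -542.46098357  869.68165219] [ 0.29778294  0.57096645 -0.76506381]
{'time_s': 0.1, 'joints': array([ 1.07659678e+00,  3.13383597e-01,  1.49830509e+00,  2.05130888e-05,
        1.33097078e+00, -2.23439178e-01]), 'dq': array([ 0.00061687, -0.00200791, -0.00215694,  0.00071882,  0.00033012,
        0.00035296]), 'tau': array([ 2.37209650e-03, -4.12897003e+01, -2.60141999e+01, -1.81424957e-04,
        3.06604386e-03, -1.08574773e-05]), 'eef_pos': array([140.34766615, 505.68469559, 230.81872948]), 'ee_rot': array([-1.96643212e-04,  1.34969427e-01,  9.90849620e-01, -4.95937007e-04]), 'force': array([-0.27222089, -0.43491543,  0.25990794]), 'wrist_torque': array([ 0.06221038, -0.00931643, -0.01730182]), 'grip_force': 0.0, 'grip_width': 1.0015665183837101}
```

View pics/scene0.png

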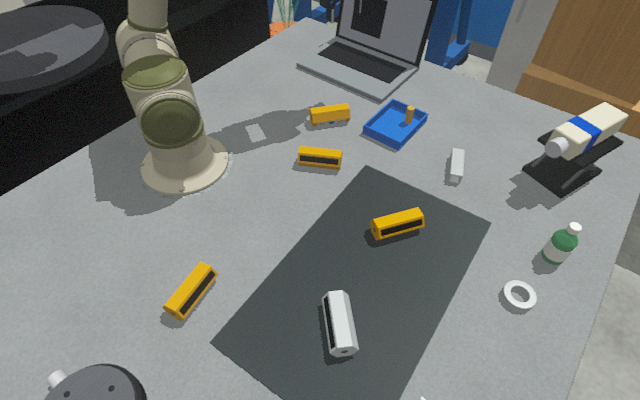

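View pics/side0.png

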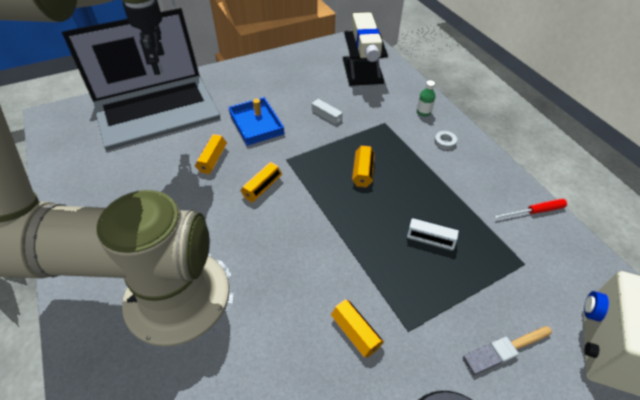

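Gold candidates in the scene view are (398,223) on the mat, (320,157), (330,114) and (191,290). The silver bar is at (340,323). In the side view the same golds are at (363,167), (261,181), (210,154) and (357,328). Next I'll check their distances and crop the mat one.

Run:
```python
from h import *
s=dict(np.load("scene0.npz")); d=dict(np.load("side0.npz"))
for p,q in [((398,223),(363,167)),((320,157),(261,181)),((330,114),(210,154)),((191,290),(357,328)),((340,323),(433,235))]:
    a=onz(s,*p,27);b=onz(d,*q,27);print(a.round(),b.round(),np.hypot(*a[:2]).round())
print("mat",[onz(s,*p,4).round()[:2] for p in((366,166),(490,222),(212,343))],[onz(d,*p,4).round()[:2] for p in((386,125),(288,160),(409,330),(523,264))])
a=s["img"][195:250,360:440]; b=d["img"][135:200,325:405]
cv2.imwrite("pics/crop1.png",np.vstack([cv2.resize(a,(640,440)[::1],interpolation=cv2.INTER_CUBIC)[:, :], ]))
A=cv2.resize(a,None,fx=5,fy=5,interpolation=cv2.INTER_CUBIC);B=cv2.resize(b,None,fx=5,fy=5,interpolation=cv2.INTER_CUBIC)
B=B[:A.shape[0]] if B.shape[0]<A.shape[0] else B
A=cv2.copyMakeBorder(A,0,B.shape[0]-A.shape[0],0,0,cv2.BORDER_CONSTANT)
cv2.imwrite("pics/crop1.png",np.hstack([A,B]))
```

```text
[556. 153.  27.] [551. 147.  27.] 576.0
[286. 215.  27.] [282. 217.  27.] 358.0
[199. 375.  27.] [191. 372.  27.] 425.0
[ 316. -245.   27.] [ 313. -248.   27.] 400.0
[ 591. -119.   27.] [ 590. -123.   27.] 603.0
mat [array([387., 282.]), array([717., 304.]), array([ 419., -289.])] [array([716., 292.]), array([385., 280.]), array([ 416., -291.]), array([ 747., -272.])]
```

View pics/crop1.png

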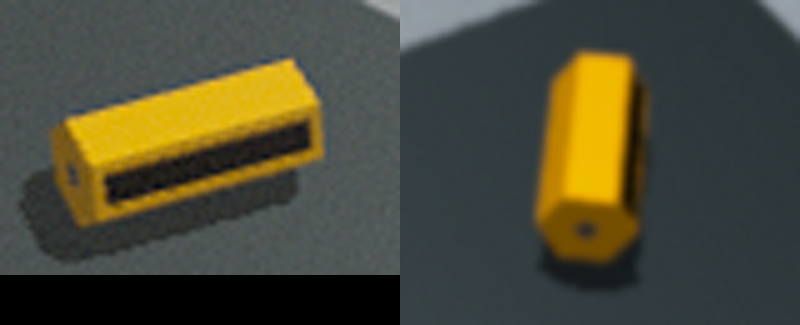

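Run:
```python
from h import *
from scipy.optimize import least_squares
s=dict(np.load("scene0.npz")); d=dict(np.load("side0.npz"))
S=lambda x,y:(360+x/5,195+y/5); D=lambda x,y:(325+(x-400)/5,135+y/5)
# top-face corners
ps=[S(*p) for p in((70,122),(293,60),(320,100),(96,152))]; pd=[D(*p) for p in((580,53),(632,55),(615,203),(562,202))]
for c,P in((s,ps),(d,pd)): print([onz(c,*p,50).round(1)[:2].tolist() for p in P])
def cor(q):
    u=np.array([np.cos(q[2]),np.sin(q[2])]);n=np.array([-u[1],u[0]])
    return [np.r_[q[:2]+a*55*u+b*13.3*n,50] for a in(-1,1) for b in(-1,1)]
def res(q):
    r=[]
    C=cor(q)
    for c,P in((s,ps),(d,pd)):
        pr=np.array([proj(c,x) for x in C])
        for p in P: r+=list(pr[np.argmin(((pr-p)**2).sum(1))]-p)
    return r
q=min((least_squares(res,[553,150,y]) for y in np.linspace(0,np.pi,13)),key=lambda q:q.cost)
print(q.x,np.degrees(q.x[2]),q.cost,np.round(q.fun,1))
print(onz(s,*S(210,165),39), onz(d,*D(637,120),39))
```

```text
[[515.2, 111.5], [575.4, 203.0], [596.1, 189.9], [533.1, 104.5]]
[[573.5, 202.6], [598.9, 188.9], [534.0, 95.2], [509.4, 107.7]]
[554.89629705 150.91920183   0.97270575] 55.731934096954255 6.010777114273314 [-0.5 -0.9 -0.  -0.3  0.1  0.4 -0.9  2.3  0.2 -0.4 -0.6  0.2 -0.2 -0.8
  0.2 -1.8]
[572.96875134 136.90122945  39.        ] [582.17784999 152.62992458  39.        ]
```

The bar meant is (398,223) on the mat: it starts farthest from the base (576 mm) and has a black stripe. It is centred at about (555,151) with its axis at 55.7°. The stripe faces (0.826,-0.563), so that is the push direction. I'll shut the gripper and move to a point behind the bar.

```bash
python3 -m handwheel '[[[1,0.73,-0.64,-0.2,-0.235],[1,0.73,-0.64,-0.2,-0.235],[1,0.73,-0.64,-0.2,-0.235],[1,0.73,-0.64,-0.2,-0.235],[1,0.73,-0.64,-0.2,-0.235],[1,0.73,-0.64,-0.2,-0.235],[1,0.73,-0.64,-0.2,-0.235],[1,0.73,-0.64,-0.2,-0.235],[1,0.73,-0.64,-0.2,-0.235],[1,0.73,-0.64,-0.2,-0.235]]]' 40; python3 -m handwheel '[[[1,0,0,0,0],[1,0,0,0,0],[1,0,0,0,0]]]'
```

```text
time_s: 1.1
eef_pos: [506.6, 184.2, 130.7]
ee_rot: [-0.0, 0.296, 0.955, -0.0]
force: [0.5, 0.9, 0.0]
grip_width: 0.003
grip_force: 0.0
time_s: 1.4
eef_pos: [504.7, 186.6, 131.4]
ee_rot: [-0.0, 0.294, 0.956, -0.0]
force: [-0.4, 0.7, -0.4]
grip_width: -0.002
grip_force: 0.0
```

```bash
python3 -m handwheel '[[[1,0,0,-0.6,0],[1,0,0,-0.6,0],[1,0,0,-0.52,0],[1,0.2,-0.14,0,0],[1,0.2,-0.14,0,0],[1,0,0,0,0],[1,0,0,0,0]]]'
python3 - <<'E'
from h import *
ims=[]
for n,r in(("scene",(340,160)),("side",(290,90))):
    c=optics.capture(n); ims.append(cv2.resize(c["img"][r[1]:r[1]+120,r[0]:r[0]+130],(400,369),interpolation=cv2.INTER_CUBIC))
cv2.imwrite("pics/a1.png",np.hstack(ims))
E
```

```text
time_s: 2.1
eef_pos: [526.3, 171.8, 46.6]
ee_rot: [0.001, 0.295, 0.955, 0.0]
force: [-0.2, -0.9, -0.1]
grip_width: 0.002
grip_force: 0.0
```

View pics/a1.png

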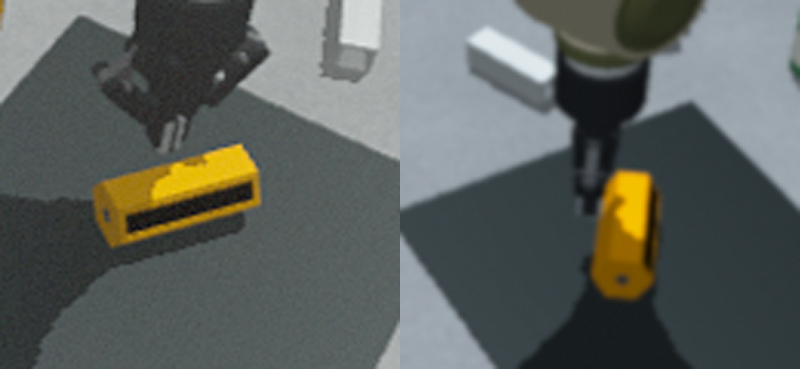

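The finger is centred just behind the bar. Now a slow push.

```bash
python3 -m handwheel '[[[1,0.055,-0.037,0,0],[1,0.055,-0.037,0,0],[1,0.055,-0.037,0,0],[1,0.055,-0.037,0,0],[1,0.055,-0.037,0,0],[1,0,0,0,0]]]'
python3 - <<'E'
from h import *
ims=[]
for n,r in(("scene",(340,160)),("side",(290,90))):
    c=optics.capture(n); ims.append(cv2.resize(c["img"][r[1]:r[1]+120,r[0]:r[0]+130],(400,369),interpolation=cv2.INTER_CUBIC))
cv2.imwrite("pics/a2.png",np.hstack(ims))
E
```

```text
time_s: 2.8
eef_pos: [538.8, 163.3, 47.8]
ee_rot: [-0.001, 0.295, 0.956, 0.0]
force: [-15.1, 3.0, 28.2]
grip_width: 0.001
grip_force: 13.8
```

View pics/a2.png

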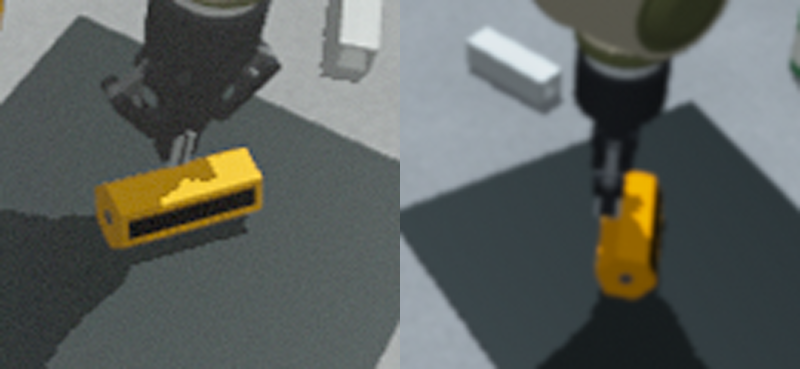

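The push jammed: the finger is wedging down on the slope with 28 N and the bar is still flat. I'll back off a little and push along the roll's arc, forward and up.

```bash
python3 -m handwheel '[[[1,-0.1,0.068,0,0],[1,0.05,-0.034,0,0],[1,0.05,-0.034,0.03,0],[1,0.05,-0.034,0.044,0],[1,0.05,-0.034,0.04,0],[1,0.05,-0.034,0.034,0],[1,0,0,0,0]]]'
```

```text
time_s: 3.6
eef_pos: [547.2, 157.2, 52.7]
ee_rot: [0.0, 0.295, 0.955, 0.0]
force: [-1.0, 1.3, 2.6]
grip_width: -0.001
grip_force: 1.4
```

```bash
cat > look.py <<'E'
from h import *
import sys
ims=[]
for n,r in(("scene",(340,160)),("side",(290,90))):
    c=optics.capture(n); np.savez(f"{n}_{sys.argv[1]}.npz",**c); ims.append(cv2.resize(c["img"][r[1]:r[1]+120,r[0]:r[0]+130],(400,369),interpolation=cv2.INTER_CUBIC))
cv2.imwrite(f"pics/{sys.argv[1]}.png",np.hstack(ims))
E
python3 look.py a3
```

```text
(no output)
```

View pics/a3.png

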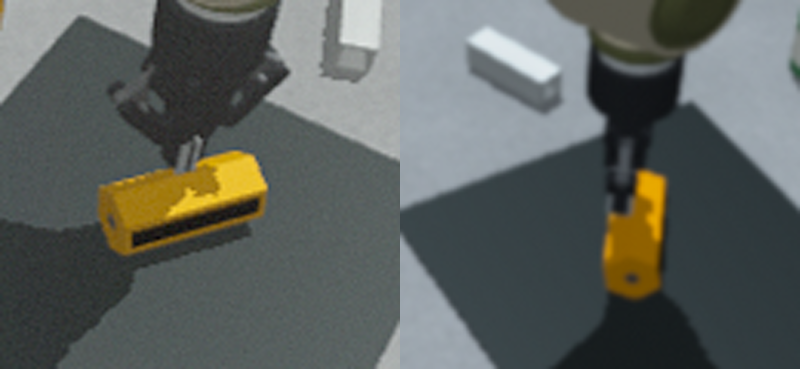

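The bar is tipping about its far edge, so I'll continue the arc.

```bash
python3 -m handwheel '[[[1,0.05,-0.034,0.03,0],[1,0.05,-0.034,0.026,0],[1,0.05,-0.034,0.02,0],[1,0.05,-0.034,0.014,0],[1,0.05,-0.034,0.008,0],[1,0.05,-0.034,0,0],[1,0,0,0,0]]]'; python3 look.py a4
```

```text
time_s: 4.4
eef_pos: [562.0, 147.1, 57.5]
ee_rot: [0.0, 0.295, 0.955, -0.0]
force: [0.1, 0.6, -0.1]
grip_width: -0.001
grip_force: 0.0
```

View pics/a4.png

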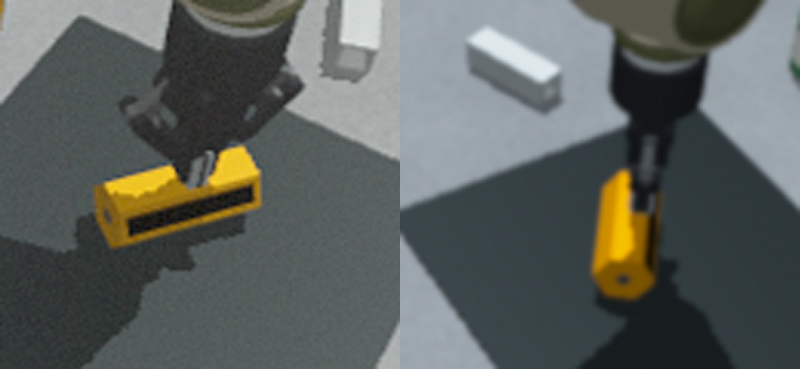

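The finger slid over the top and the bar fell back onto its original face, hardly moved. I'll retry with contact lower on the slope and follow the arc exactly.

```bash
python3 -m handwheel '[[[1,0,0,0.3,0],[1,-0.46,0.315,0,0],[1,-0.46,0.315,0,0],[1,0,0,-0.4,0],[1,0,0,-0.33,0],[1,0.12,-0.08,0,0],[1,0.11,-0.08,0,0],[1,0,0,0,0],[1,0,0,0,0]]]'
python3 - <<'E'
from h import *
e=ctrl.sense(); p=e["eef_pos"][:2]-[555,151]; print(p@[.826,-.563],p@[.563,.826],e["force"])
E
```

```text
time_s: 5.4
eef_pos: [527.8, 170.6, 36.8]
ee_rot: [0.001, 0.295, 0.955, 0.0]
force: [-0.5, 1.3, -0.2]
grip_width: 0.002
grip_force: 0.0
-33.53392537777189 0.8522269408169599 [-0.48463262  1.33651018 -0.18587372]
```

```bash
python3 -m handwheel '[[[1,0.04,-0.027,0,0],[1,0.04,-0.027,0,0],[1,0,0,0,0]]]'
```

```text
time_s: 5.7
eef_pos: [531.2, 168.3, 36.3]
ee_rot: [-0.0, 0.295, 0.955, 0.0]
force: [-3.1, 1.1, 4.3]
grip_width: 0.0
grip_force: 2.2
```

```bash
python3 -m handwheel '[[[1,0.058,-0.039,0.06,0],[1,0.053,-0.036,0.054,0],[1,0.055,-0.037,0.048,0],[1,0.058,-0.039,0.042,0],[1,0.061,-0.042,0.036,0],[1,0.063,-0.043,0.03,0],[1,0.066,-0.045,0.024,0],[1,0.066,-0.045,0.016,0],[1,0.066,-0.045,0.008,0],[1,0,0,0,0]]]'; python3 look.py a5
```

```text
time_s: 6.7
eef_pos: [558.9, 149.2, 52.0]
ee_rot: [0.0, 0.295, 0.955, 0.0]
force: [-0.0, 0.7, -0.2]
grip_width: 0.002
grip_force: 0.0
```

View pics/a5.png

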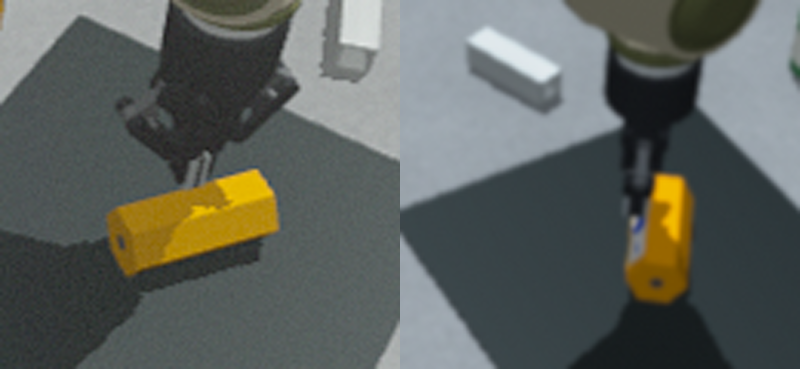

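One roll is done: the bar is flat, there is no contact force, and the white panel and blue dot show on the slope facing the gripper (side view, about (637,222)). Next I'll locate the bar's new centre.

Run:
```python
from h import *
from scipy.optimize import least_squares
s=dict(np.load("scene_a5.npz")); k=130/400
P=[(340+x*k,160+y*k) for x,y in((110,210),(261,170),(275,203),(125,238))]
G=[onz(s,*p,50)[:2] for p in P];print(np.round(G),np.mean(G,0))
r=(G[1]+G[2]-G[0]-G[3]);print(np.degrees(np.arctan2(r[1],r[0])))
d=dict(np.load("side_a5.npz"))
im=cv2.inRange(cv2.cvtColor(d["img"],cv2.COLOR_BGR2HSV),(15,120,60),(32,255,255))[90:210,290:420]
ims=cv2.inRange(cv2.cvtColor(s["img"],cv2.COLOR_BGR2HSV),(15,120,60),(32,255,255))[160:280,340:470]
# silhouette prediction comparison: bar hex vertices
def hexv(q):
    u=np.array([np.cos(q[2]),np.sin(q[2]),0]);n=np.array([-u[1],u[0],0]);v=[]
    for a in(-55,55):
        for t in range(6):
            v.append(np.r_[q[:2],27]+a*u+26.56*(np.cos(t*np.pi/3)*n+np.sin(t*np.pi/3)*np.array([0,0,1])))
    return v
def mask(c,q,o):
    h=cv2.convexHull(np.array([proj(c,x)-o for x in hexv(q)],np.float32)); m=np.zeros((120,130),np.uint8)
    cv2.fillConvexPoly(m,np.round(h*16).astype(np.int32),255,shift=4); return m
from scipy.optimize import minimize
def f(q): 
    q=[q[0],q[1],q[2]/50]
    return sum(((mask(c,q,o)>0)!=(i>0)).sum() for c,i,o in((s,ims,(340,160)),(d,im,(290,90))))
best=minimize(f,[577,136,.97*50],method="Nelder-Mead",options=dict(initial_simplex=[[577,136,48],[585,136,48],[577,144,48],[577,136,52]]))
print(best.x,np.degrees(best.x[2]/50),best.fun)
```

```text
[[531.  93.]
 [598. 190.]
 [620. 170.]
 [552.  79.]] [575.40109258 133.23146106]
54.445946746718626
[575.87021696 135.7487863   50.81784292] 58.23295846661214 303.0
```

```bash
python3 -m handwheel '[[[1,-0.314,0.214,0,0],[1,0,0,0,0],[1,0,0,-0.318,0],[1,0.1,-0.068,0,0],[1,0.04,-0.027,0,0],[1,0.03,-0.02,0,0],[1,0,0,0,0],[1,0,0,0,0]]]'
```

```text
time_s: 7.6
eef_pos: [551.5, 154.5, 36.4]
ee_rot: [0.0, 0.295, 0.955, 0.0]
force: [0.5, 0.3, 0.5]
grip_width: -0.001
grip_force: 0.0
```

```bash
python3 -m handwheel '[[[1,0.033,-0.022,0,0],[1,0,0,0,0]]]'
```

```text
time_s: 7.8
eef_pos: [552.8, 153.5, 36.2]
ee_rot: [-0.0, 0.295, 0.955, 0.0]
force: [-0.7, 0.9, 1.6]
grip_width: -0.004
grip_force: 0.9
```

Contact is light, at the place expected. Now the same arc.

```bash
python3 -m handwheel '[[[1,0.07,-0.047,0.058,0],[1,0.053,-0.036,0.054,0],[1,0.055,-0.037,0.048,0],[1,0.058,-0.039,0.042,0],[1,0.061,-0.042,0.036,0],[1,0.063,-0.043,0.03,0],[1,0.066,-0.045,0.024,0],[1,0.066,-0.045,0.016,0],[1,0.066,-0.045,0.008,0],[1,0,0,0,0]]]'; python3 -m handwheel '[[[1,-0.3,0.2,0.1,0],[1,-0.4,0.27,0.5,0],[1,-0.4,0.27,1,0],[1,0,0,1,0],[1,0,0,0,0],[1,0,0,0,0]]]'; python3 look.py a6
```

```text
time_s: 8.8
eef_pos: [581.2, 134.1, 51.9]
ee_rot: [0.0, 0.295, 0.955, -0.0]
force: [0.3, -1.2, -0.1]
grip_width: -0.001
grip_force: 0.0
time_s: 9.4
eef_pos: [528.0, 170.3, 177.6]
ee_rot: [0.001, 0.295, 0.956, 0.0]
force: [0.1, -0.5, -0.9]
grip_width: 0.003
grip_force: 0.0
```

View pics/a6.png

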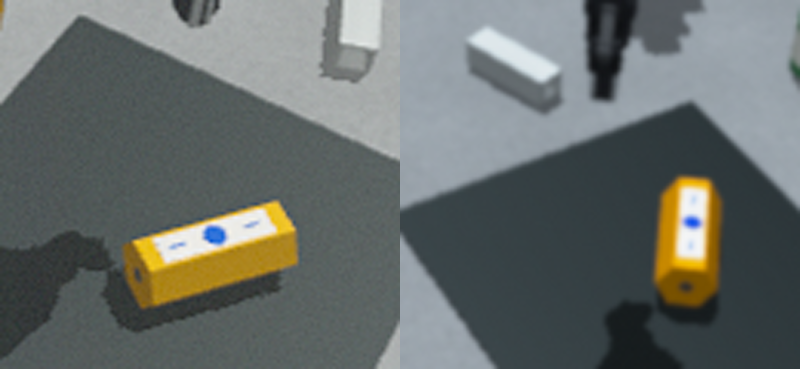

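The bar lies flat with the white panel and blue dot on top (scene crop (214,235)). The gripper is well clear, so I'm handing in.

```bash
python3 -c "from rig import ctrl; print(ctrl.finish_job())"
```

```text
the job is handed in; nothing more can be done
None
```

The gold bar was rolled two faces, resting flat on the face in between, and lies untouched on the mat with the blue-dot face up; the silver bar was not touched, and the job is handed in at about 9.5 s with no verdict shown.

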